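# Hang a roller hanger on the sloped rail and send it home

## Task

Pick up the roller hanger that carries a carved wooden blank, hook it over the bar of the sloped rail near its upper end and lower it gently until you feel the rollers bear on the bar, without dropping it or pressing hard. Then let go so that it rolls down by itself to the small spring catch, and push it gently over the catch until it is fully home against the rubber end stop. Leave it hanging there untouched, and leave the gouge, the mallet and the offcut where they are.

Things in the scene. Friction and masses are not known exactly. Their poses are not given: they have to be found in the camera images.
- stand: Fixed stand: plywood base 470 x 100 x 15 mm, two posts 24 mm thick at local x = -205 and +205 mm, between them a straight steel bar sloping 12 degrees, 10 mm wide, 20 mm high, at y = 0, free underneath. Origin: centre of the base's underside, on the bench. x: level, downhill; z up; y across the bar. Hanger and rail must never press on each other with 20 N.
- load_point (a point): Loading place on the bar's top centre line, 98 mm uphill of the stand's centre, as at the bar's LOWEST setting. The bar's height is set by hand, not measured: the rigid bar with catch and stop sits 0 to 24 mm higher than this point says, to be felt: still held, the hanger should bear on the bar with some 2 to 10 N for a moment. Hang it within 40 mm of this point along the bar. Axes: the stand's (level).
- catch_point (a point): Spring catch: round brass nose 9 mm wide standing 4 mm out of the bar's top; this is the bar's top there at the lowest setting (truly 0 to 24 mm higher). It stops a hanger rolling by itself with the hook_point about 29 mm uphill of it. Pushed along the bar with roughly 4 to 10 N the hanger rides over it. Axes: the stand's.
- home_point (a point): Where the hook_point lies when the hanger is fully home (bar's top at the lowest setting; truly 0 to 24 mm higher); about 25 mm further downhill than when held at the catch. There the hanger's end meets the rubber end stop, 26 mm wide, 22 mm above the bar, face 30 mm downhill of this point; it yields 1 mm per 2.5 N, at most 7 mm. Axes: the stand's.
- hanger: Loose roller hanger, 0.2 to 0.4 kg, 174 mm high, standing upright. Origin: under the hook's middle at the block's underside; z up, x rolling direction, y across. Wooden block 50 (x) x 74 mm (y -45 to +29), z 0 to 36 (pad to 39). Flat shank 24 x 4 mm at y +29 to +33 rises to the bridge (60 mm long, z 128 to 134), so the hook is open towards -y. May hang either way round.
- hook_point (a point): On the hanger (z = 110 mm, x = y = 0): midway between the undersides of its two rollers (16 mm diameter and width, at x = +-20), which come to stand on the bar's top. Guide cheeks outside the rollers, 60 mm long, inner faces at y = +-10.5, outer +-14.5, reach 8 mm lower (z = 102): the throat is z 39 to 102. Let go, it rolls at 0.1 to 0.2 m/s. Axes: the hanger's.
- tab_point (a point): On the hanger (z = 156 mm, x = y = 0): near the middle of the wooden grip tab on top of the bridge, 32 mm (x) x 12 mm (y), z = 134 to 174 mm, to be pinched across y. Axes: the hanger's.
- gouge: Carving gouge lying on the bench, wooden handle and steel blade, about 230 mm long and 30 mm thick, along its x. Bystander: leave alone.
- mallet: Round wooden carver's mallet standing on its head, 88 mm across, 222 mm high; origin at the centre of its underside. Bystander: leave alone.
- offcut: Wooden offcut 110 x 45 x 30 mm lying on the bench; origin at the centre of its underside. Bystander: leave alone.
There are look-alikes about, which are no part of the job. What is shaped like the hanger but yellow is not meant.

How it is judged (in metres and radians):
On the way, in this order (a step that is already met when the one before it is completed fails the run):
1. the hanger, still held, bears on the bar at the loading place lightly, with 1 to 12 N (x of hook_point in the frame of stand between -0.1516 and -0.044 m and y of hook_point in the frame of stand between -0.008 and 0.008 m and angle between the y axis of hanger and the y axis of stand, either way round below 0.25 rad and z of hook_point in the frame of stand above 0.1804 m and contact force between hanger and stand between 1 and 12 N and contact force between the fingers and hanger above 1 N), for 0.2 s.
2. let go, the hanger rolls down the bar by itself (x of hook_point in the frame of stand between -0.1272 and 0.1027 m and y of hook_point in the frame of stand between -0.008 and 0.008 m and contact force between the fingers and hanger below 0.05 N and linear speed of hanger above 0.05 m/s), for 0.2 s.
3. the hanger has passed the catch and stands home against the end stop (x of hook_point in the frame of stand between 0.1272 and 0.1369 m and y of hook_point in the frame of stand between -0.008 and 0.008 m and z of hook_point in the frame of stand between 0.1429 and 0.1749 m), for 0.2 s.
At the end, for the whole second after the job is handed in: The hanger hangs from the bar past the catch, its hook_point within 5 mm (along the bar) of home, within 8 mm across the bar, at the height of the bar, in line with the bar within 0.2 rad, at rest and released; gouge, mallet and offcut within 30 mm of where they were (all of step 3 and angle between the y axis of hanger and the y axis of stand, either way round below 0.2 rad and linear speed of hanger below 0.02 m/s and contact force between the fingers and hanger below 0.05 N and distance of each of gouge, mallet, offcut from where it was at the start of the episode below 0.03 m); the robot touches nothing.
It fails at once if hanger and rail pressed together with 20 N or more (contact force between hanger and stand above 20 N).
It fails at once if the gripper or arm strikes the rail stand with 25 N or more (contact force between the arm and stand above 25 N).
It fails at once if the gouge is pushed away by more than 30 mm (distance of gouge from where it was at the start of the episode above 0.03 m).
It fails at once if the mallet is pushed away by more than 30 mm (distance of mallet from where it was at the start of the episode above 0.03 m).
It fails at once if the offcut is pushed away by more than 30 mm (distance of offcut from where it was at the start of the episode above 0.03 m).
It also fails if it takes over 54 s, if anything falls off the work surface, if the arm or the gripper's body presses on something with over 40 N, if the wrist force passes 120 N, or if a joint passes its speed limit or range.

## Robot

A 6-joint arm with a two-finger parallel gripper is mounted at the origin on the work surface. World frame = base frame: x ahead of the robot, y to its left, z up, the work surface at z = 0. Lengths are in m, angles in degrees, forces in N, time in s.
With the tool pointing down it reaches from about 0.25 to 0.725 m from the base axis. Payload 9.7 kg.
Tool frame: the origin (TCP) lies at the very end of the fingers, on their centre line; the grasp point (between the pads) lies 19 mm behind it (bot.grip_point_offset is the distance from the TCP to the grasp point, in m); y points along the fingers, x is the direction in which the jaws open and shut, and the axes are right-handed (so a half turn about y gives the same grasp; the last joint's range is limited). The gripper opens to 85 mm and grips with 20 to 120 N. Pads are 22 mm wide; open, the fingers measure 114 mm over their backs; the gripper's body (76 mm by 85 mm) begins 54 mm behind the grasp point. The pads swing forward as they close: fully open they stand 13 mm farther back than shut.
Start: joints at [-69.099, 4.979, 10.078, 95.1, 0, 90], TCP at [0.196, -0.514, 0.21] pointing down, gripper open.
Joint ranges: [-179.16, 179.16], [-48.56, 103.87], [-65.8, 70.77], [-126.05, 130.52], [-82.76, 87.17], [-180, 180]. Speed limits (degrees/s): [127.2, 127.2, 147.25, 180, 180, 180].

## Interface

Orientations are given as [roll, pitch, yaw] about the fixed x, y, z axes, in that order (R = Rz(yaw) Ry(pitch) Rx(roll)).
In Python, from workcell import bot gives the robot as it stands.
- The arm moves only by the shell command python3 -m inch 'ROWS' [FORCE]. ROWS is JSON, a list of rows, each a list of 3 entries, a list of its own where there are three numbers: the shift along the tool's x, y, z in mm, then the turn, a rotation vector about the tool's x, y, z in rad, then the finger opening in mm, from 0 to 85.4. In form: [[[x, y, z], [ax, ay, az], grip], ...]. A call has 1 to 20 rows; each row is the pose to reach, as a shift and turn from the pose measured when the call began, along the tool's axes at that moment; what a row does not reach only later rows make up. A row lasts 1/10 s, in which the tool goes at most 50 mm and 8.59 degrees, less where a joint would pass 70% of its speed; a pose out of reach is approached as far as the arm can. A call with a gripper value outside its range is refused whole. The fingers move at their own pace and stop on an object; FORCE is the grip in N (left out, the last holds). Time passes only in rows, so rows that repeat a pose let the fingers close. It gives the time, the measured TCP pose, the force and the opening at its end, in the units of the state.
- bot.get_obs(): the state, without advancing time (a new reading comes with each control period).
- bot.camera(name): name is "scene" or "top"; returns a dict with "frame" (400x640x3 uint8, red, green, blue), "mtx" (3x3 intrinsics, pixels), "origin" and "orientation" of the camera in the world. Camera axes: x right, y down, z forward; pixel columns grow to the right and rows downward; lengths in m; the calibration is good to about 2 mm. A picture is of the moment at which its call begins. There is no depth.
- bot.job_done(): hands the job in, once; it reports no verdict.
Trained networks look in a picture, given as the dict that the camera call returned (one of the last four; its "shot" number tells which), for a name from the list of things; names that differ only in an ending like _2 or _b are one class to them, and where a whole thing is asked for, a point or a joint stands for the part that bears it (a point fixed in the world has none). Each returns a list of dicts, best first, with "confidence" (0 to 1); they miss things now and then, are a little off and sometimes report something else, mostly with a low value. They report only what shows in the picture. A call takes as long as a camera call. They do not tell look-alikes from the thing itself.
- bot.search_frame(picture, name): "box" ([left, top, right, bottom] in pixels, round what is visible of it).
- bot.cut_out(picture, name): "region" (400x640 bool, what is visible of it) and "box" ([left, top, right, bottom] in pixels, round what is visible of it).
The state is a dict: "time": time; "q": joint angles; "qd": joint speeds; "joint_efforts": joint torques, N m; "ee_pos": TCP position; "tcp_rot": TCP orientation; "wrist_force": force on the tool from outside, world axes, zero at the start; "torque": the same for the moment, N m; "opening": finger opening in m.
Only numpy, scipy, OpenCV 4.12 (cv2) and the standard library are available. Lean on these libraries where they do the work, as an engineer would, in place of code of your own. Each camera call takes 0.05 s, during which the arm holds its last target. There are 200 camera calls.

## Working session

There is one attempt and no reset: what is moved stays moved. The work goes in short steps, Python scripts to look and compute and a shell command to move; the robot and the scene stay as the last step left them, time stands still between calls to the robot, and variables do not carry over. Pictures are saved under pics/ and viewed, about 8 in all and at most 12, crops included, and the job is handed in when it is done.

```bash
mkdir -p pics; ls; python3 - <<'E'
from workcell import bot
import cv2,numpy as np
o=bot.get_obs();print(o)
for n in("scene","top"):
    p=bot.camera(n);print(n,p["mtx"],p["origin"],p["orientation"],p["shot"])
    f=cv2.cvtColor(p["frame"],cv2.COLOR_RGB2BGR);cv2.imwrite(f"pics/{n}0.png",f)
    for t in("stand","hanger","gouge","mallet","offcut"):
        print(t,[(np.round(d["box"]).tolist(),round(d["confidence"],2)) for d in bot.search_frame(p,t)])
E
```

```text
pics
{'time': 0.0, 'q': array([-6.90978430e+01,  5.01113823e+00,  1.00342818e+01,  9.50987044e+01,
       -5.68040573e-04,  9.00006539e+01]), 'qd': array([-0.03971186,  0.03512652,  0.0133219 ,  0.00145616,  0.02870724,
        0.01898854]), 'joint_efforts': array([-8.20456426e-04, -5.20386279e+01,  4.64807868e+01,  1.61618058e-02,
       -8.87599822e-05,  2.29005610e-05]), 'ee_pos': array([ 0.19613237, -0.5135704 ,  0.20908117]), 'tcp_rot': array([-9.00005689e+01,  7.55607659e-02, -6.90984969e+01]), 'wrist_force': array([ 0.67211402, -0.27619214,  0.50934335]), 'torque': array([ 0.05437354, -0.03516415,  0.03125752]), 'opening': 0.08595607843044599}
scene [[367.89412588   0.         315.19915105]
 [  0.         367.89412588 202.49302928]
 [  0.           0.           1.        ]] [1.00884622 0.636102   0.70353913] [-124.05033401    1.03775723  140.68638054] 1
stand [([206.0, 153.0, 344.0, 309.0], 0.75)]
hanger [([303.0, 160.0, 323.0, 208.0], 0.75), ([312.0, 179.0, 342.0, 238.0], 0.68)]
gouge [([376.0, 268.0, 440.0, 328.0], 0.89)]
mallet [([248.0, 130.0, 275.0, 196.0], 0.57)]
offcut [([447.0, 261.0, 472.0, 304.0], 0.84), ([202.0, 151.0, 342.0, 310.0], 0.33)]
top [[417.47076152   0.         322.79407379]
 [  0.         417.47076152 201.91963007]
 [  0.           0.           1.        ]] [ 0.24873698 -0.01831643  1.47244178] [-170.47059173    0.34401585  -90.98663325] 2
stand [([267.0, 136.0, 406.0, 183.0], 0.79)]
hanger [([325.0, 210.0, 341.0, 227.0], 0.71), ([356.0, 225.0, 385.0, 246.0], 0.66)]
gouge [([230.0, 186.0, 239.0, 249.0], 0.8)]
mallet [([414.0, 196.0, 442.0, 228.0], 0.56)]
offcut [([210.0, 236.0, 231.0, 269.0], 0.68)]
```

```bash
python3 - <<'E'
import cv2,numpy as np
a=cv2.imread("pics/scene0.png")[120:330,190:480];b=cv2.imread("pics/top0.png")[120:280,200:450]
cv2.imwrite("pics/a.png",cv2.resize(a,(800,579),interpolation=cv2.INTER_CUBIC));cv2.imwrite("pics/b.png",cv2.resize(b,(800,512),interpolation=cv2.INTER_CUBIC))
E
```

```text
(no output)
```

View pics/a.png

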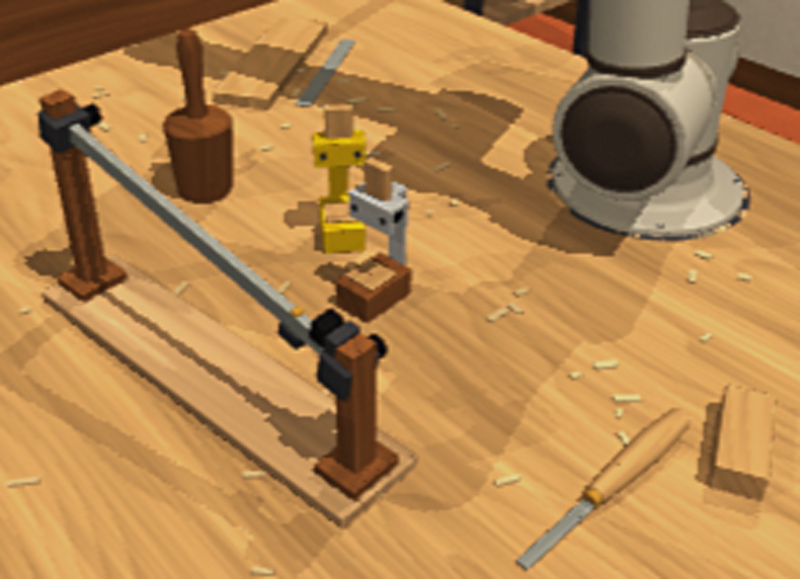

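View pics/b.png

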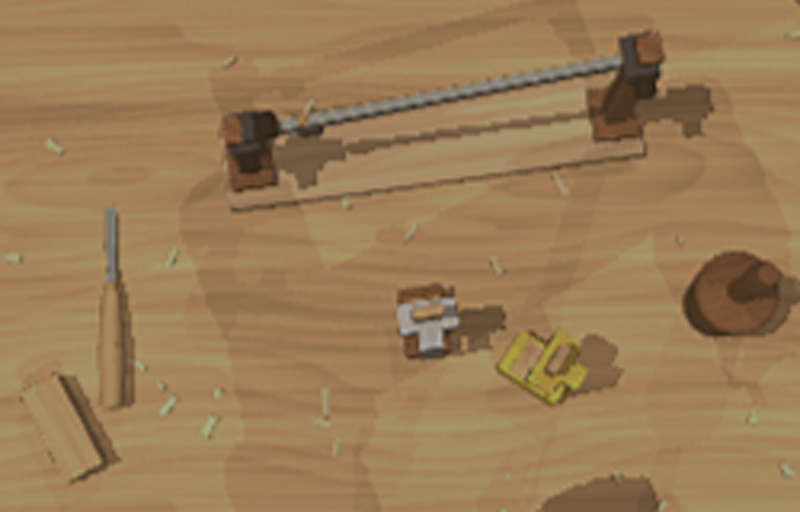

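Top crop: the white hanger is at full-frame px (333,220), its shank on the robot side and its hook open towards the rail. The yellow look-alike at (370,236) is rejected. In the scene view the hanger is at (327,208) and the yellow one at (313,184). The rail's low end with stop and catch is at the left in top, towards +y. Next I fit the poses.

```bash
cat > h.py <<'E'
import cv2,numpy as np
from scipy.spatial.transform import Rotation as R
from scipy.optimize import least_squares,minimize
def proj(p,X):
    M=R.from_euler('xyz',p["orientation"],degrees=True).as_matrix()
    c=(np.asarray(X,float)-p["origin"])@M; c=c@np.asarray(p["mtx"]).T
    return c[:,:2]/c[:,2:]
def ray(p,uv,z):
    M=R.from_euler('xyz',p["orientation"],degrees=True).as_matrix()
    d=M@np.linalg.inv(p["mtx"])@[uv[0],uv[1],1]; return p["origin"]+d*(z-p["origin"][2])/d[2]
def box(x0,x1,y0,y1,z0,z1): return np.array([[x,y,z] for x in(x0,x1) for y in(y0,y1) for z in(z0,z1)])/1e3
HANG=[box(-25,25,-45,29,0,36),box(-12,12,29,33,0,134),box(-30,30,-14.5,33,128,134),box(-30,30,10.5,14.5,102,134),box(-30,30,-14.5,-10.5,102,134),box(-16,16,-6,6,134,174)]
S=4
def sil(p,boxes,T,b):
    m=np.zeros(((b[3]-b[1])*S,(b[2]-b[0])*S),np.uint8)
    for B in boxes:
        uv=(proj(p,T(B))-[b[0],b[1]]+.5)*S
        cv2.fillConvexPoly(m,cv2.convexHull(np.round(uv*16).astype(np.int32)),1,shift=4)
    return cv2.resize(m.astype(np.float32),None,fx=1/S,fy=1/S,interpolation=cv2.INTER_AREA)
def fit(pics,masks,boxes,x0,z=0.):
    """x0=[x,y,yaw deg]; silhouette fit"""
    def T(v): return lambda B: B@R.from_euler('z',v[2],degrees=True).as_matrix().T+[v[0],v[1],z]
    bs=[]
    for m in masks:
        ys,xs=np.nonzero(m);bs.append([max(xs.min()-12,0),max(ys.min()-12,0),xs.max()+12,ys.max()+12])
    def cost(v): return sum(np.abs(sil(p,boxes,T(v),b)-m[b[1]:b[3],b[0]:b[2]]).sum() for p,m,b in zip(pics,masks,bs))/sum(m.sum() for m in masks)
    s=np.array([.012,.012,10])
    r=minimize(cost,x0,method="Nelder-Mead",options=dict(initial_simplex=[x0]+[np.array(x0)+s*e for e in np.eye(3)],xatol=1e-4,fatol=1e-5))
    return r.x,r.fun
E
cat > loc.py <<'E'
from workcell import bot
from h import *
ps={n:bot.camera(n) for n in("scene","top")}
np.save("cams.npy",{k:{q:v[q] for q in("mtx","origin","orientation")} for k,v in ps.items()},allow_pickle=True)
tgt={"scene":(327,208),"top":(333,220)}
ms=[]
for n,p in ps.items():
    L=[d for d in bot.cut_out(p,"hanger")]
    d=min(L,key=lambda d:np.hypot((d["box"][0]+d["box"][2])/2-tgt[n][0],(d["box"][1]+d["box"][3])/2-tgt[n][1]))
    print(n,d["box"],d["confidence"],d["region"].sum());ms.append(d["region"].astype(np.float32))
P=list(ps.values())
g=ray(ps["top"],tgt["top"],.1);print(g)
for sel in([0,1],[1],[0]):
    print(sel,fit([P[i] for i in sel],[ms[i] for i in sel],HANG,[g[0],g[1],90]))
# stand
top=lambda u,v:(u/3.2+200,v/3.2+120); sc=lambda u,v:(u/2.7586+190,v/2.7586+120)
obs=[("top",(235,-50,0),top(232,209)),("top",(-235,-50,0),top(645,155)),("scene",(235,50,0),sc(345,525)),("scene",(-235,50,15),sc(44,297)),("scene",(235,-50,15),sc(415,460))]
lines=[("top",top(300,126)),("top",top(450,95)),("top",top(610,65)),]
def T(v,X): return np.asarray(X)/1e3@R.from_euler('z',v[2],degrees=True).as_matrix().T+[v[0],v[1],0]
# stand yaw about 90; y of stand then points to -x world => sign: near edge (robot side) is +y
def res(v):
    r=[]
    for n,X,uv in obs:
        X=np.array(X)*[1,-1,1]
        r+=list(proj(ps[n],T(v,[X]))[0]-np.array(uv)-(-.5))
    return np.array(r)
s=least_squares(res,[.45,0,90]);print("stand",s.x,np.round(s.fun,1))
def bar(v,hh): return lambda x,y=0:(T(v,[[x,y,175+hh-.21256*x]]))
for hh in(0,12,24):
    print(hh,[np.round(proj(ps[n],bar(s.x,hh)(x))[0],1).tolist() for n in("top","scene") for x in(-180,-98,136,162)])
E
python3 loc.py
```

```text
scene [314.1, 176.5, 339.6, 239.4] 0.89 945
top [325.1, 210.5, 341.6, 228.8] 0.9 349
[ 0.41796896 -0.04676643  0.1       ]
[0, 1] (array([ 4.19803708e-01, -4.74822197e-02,  9.89042690e+01]), np.float64(0.1462036371231079))
[1] (array([ 4.21683306e-01, -4.57133883e-02,  9.81806075e+01]), np.float64(0.1574140340089798))
[0] (array([ 4.17252668e-01, -4.97435593e-02,  9.74646021e+01]), np.float64(0.12017195671796799))
stand [ 6.35156976e-01 -5.95124993e-02  9.69098811e+01] [ 0.1  1.3 -0.1  0.5 -1.   2.6 -1.4 -1.7  1.2 -1.4]
0 [[393.1, 138.8], [366.7, 144.0], [294.7, 158.1], [287.0, 159.7], [217.1, 168.9], [235.6, 184.6], [297.0, 236.6], [304.8, 243.2]]
12 [[393.7, 137.6], [367.1, 142.8], [294.4, 157.1], [286.6, 158.7], [216.4, 165.1], [234.9, 180.7], [296.8, 232.7], [304.6, 239.3]]
24 [[394.3, 136.3], [367.4, 141.7], [294.1, 156.1], [286.3, 157.7], [215.6, 161.2], [234.3, 176.8], [296.6, 228.7], [304.5, 235.3]]
```

```bash
cat > go.py <<'E'
import sys
from workcell import bot
from h import *
# go.py x y z rx ry rz : shift+turn to the target TCP pose
a=list(map(float,sys.argv[1:]));o=bot.get_obs()
C=R.from_euler('xyz',o["tcp_rot"],degrees=True);D=R.from_euler('xyz',a[3:],degrees=True)
print("t",o["time"],"pos",o["ee_pos"].round(4),"rot",o["tcp_rot"].round(2),"F",o["wrist_force"].round(2),"open",round(o["opening"],4))
print("shift",(C.inv().apply(np.array(a[:3])-o["ee_pos"])*1e3).round(1),"turn",(C.inv()*D).as_rotvec().round(4))
E
python3 go.py 0.4195 -0.0477 0.23 -90 0 8.2
```

```text
t 0.8 pos [ 0.1962 -0.5138  0.2098] rot [-90.   -0.  -69.1] F [ 0.32 -0.2  -0.03] open 0.0853
shift [-355.8  -20.2  374.9] turn [-0.     -1.3491  0.    ]
```

```bash
python3 -m inch '[[[-356,-20,375],[0,-1.349,0],85],[[-356,-20,375],[0,-1.349,0],85],[[-356,-20,375],[0,-1.349,0],85],[[-356,-20,375],[0,-1.349,0],85],[[-356,-20,375],[0,-1.349,0],85],[[-356,-20,375],[0,-1.349,0],85],[[-356,-20,375],[0,-1.349,0],85],[[-356,-20,375],[0,-1.349,0],85],[[-356,-20,375],[0,-1.349,0],85],[[-356,-20,375],[0,-1.349,0],85],[[-356,-20,375],[0,-1.349,0],85],[[-356,-20,375],[0,-1.349,0],85],[[-356,-20,375],[0,-1.349,0],85],[[-356,-20,375],[0,-1.349,0],85]]' 40
python3 go.py 0.4195 -0.0477 0.141 -90 0 8.2
python3 - <<'E'
from workcell import bot
from h import *
p=bot.camera("scene");f=cv2.cvtColor(p["frame"],cv2.COLOR_RGB2BGR)
for X in([.4195,-.0477,.156],[.4195,-.0477,.174],[.4195,-.0477,.23]):
    u=proj(p,[X])[0];print(u)
f=f[90:290,200:460];cv2.imwrite("pics/c.png",cv2.resize(f,(780,600),interpolation=cv2.INTER_CUBIC))
E
```

```text
time: 2.2
ee_pos: [0.4192, -0.0482, 0.2298]
tcp_rot: [-90.0, 0.0, 8.1]
wrist_force: [-0.4, -0.5, 0.4]
opening: 0.0853
t 2.2 pos [ 0.4192 -0.0482  0.2298] rot [-90.01   0.     8.14] F [-0.35 -0.52  0.41] open 0.0853
shift [ 0.4 88.8  0.5] turn [ 0.0002 -0.0011 -0.    ]
[326.5957588  184.32569679]
[326.59088118 178.89538876]
[326.57508552 161.30990855]
```

View pics/c.png

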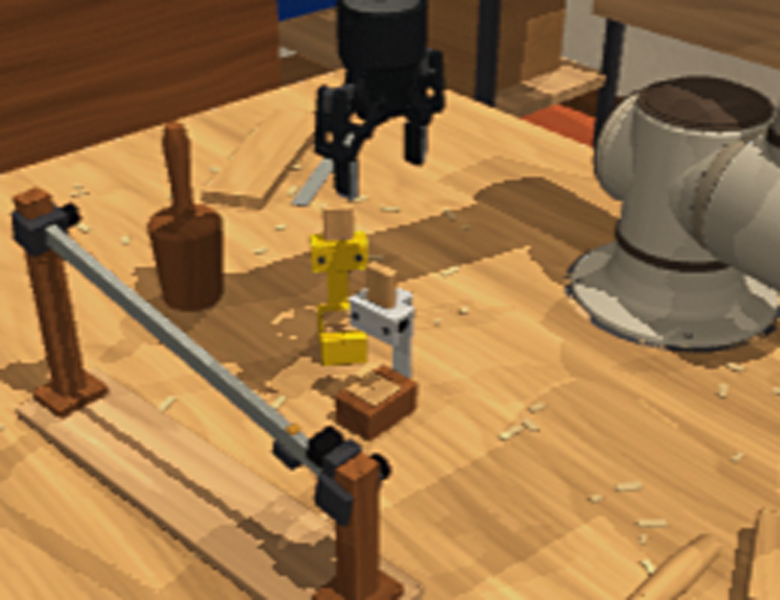

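The scene crop shows the open jaws straight above the white hanger's tab at (327,185), as the fit predicts, with the yellow one beside it. I'll descend and grip.

```bash
python3 -m inch '[[[0,30,0],[0,0,0],85],[[0,60,0],[0,0,0],85],[[0,80,0],[0,0,0],85],[[0,88,0],[0,0,0],85],[[0,88,0],[0,0,0],85],[[0,88,0],[0,0,0],0],[[0,88,0],[0,0,0],0],[[0,88,0],[0,0,0],0],[[0,88,0],[0,0,0],0],[[0,88,0],[0,0,0],0],[[0,88,0],[0,0,0],0],[[0,88,0],[0,0,0],0],[[0,88,0],[0,0,0],0],[[0,88,0],[0,0,0],0]]' 40
python3 go.py 0.4195 -0.0477 0.141 -90 0 8.2
```

```text
time: 3.65
ee_pos: [0.4195, -0.0484, 0.1422]
tcp_rot: [-90.0, -0.1, 8.1]
wrist_force: [0.6, 0.4, 4.9]
opening: 0.0102
t 3.65 pos [ 0.4195 -0.0484  0.1422] rot [-9.002e+01 -5.000e-02  8.110e+00] F [0.58 0.36 4.88] open 0.0102
shift [0.1 1.2 0.7] turn [ 0.0003 -0.0016  0.001 ]
```

Gripped (opening 10 mm). I'll raise the grip and lift straight up. At the same time I'll check the bar profile in the initial frames.

```bash
python3 -m inch '[[[0,-2,0],[0,0,0],0],[[0,-15,0],[0,0,0],0],[[0,-50,0],[0,0,0],0],[[0,-100,0],[0,0,0],0],[[0,-130,0],[0,0,0],0],[[0,-140,0],[0,0,0],0],[[0,-140,0],[0,0,0],0]]' 70
python3 - <<'E'
from h import *
t=cv2.imread("pics/top0.png").astype(int);s=cv2.imread("pics/scene0.png").astype(int)
for u in(310,340,370,385):
    print("top",u,[(v,tuple(t[v,u].tolist())) for v in range(137,162) if t[v,u].max()-t[v,u].min()<45])
for u in(225,240,260,280):
    v0=int(168+(u-218)*.82); print("scene",u,[(v,tuple(s[v,u].tolist())) for v in range(v0-10,v0+16) if s[v,u].max()-s[v,u].min()<45])
E
```

```text
time: 4.35
ee_pos: [0.4198, -0.0484, 0.2829]
tcp_rot: [-90.0, -0.1, 8.1]
wrist_force: [0.5, -0.3, -2.7]
opening: 0.01
top 310 [(153, (104, 123, 137)), (154, (122, 132, 135)), (155, (136, 145, 149)), (156, (98, 104, 107)), (157, (54, 71, 84))]
top 340 [(147, (110, 133, 152)), (148, (124, 135, 138)), (149, (127, 139, 144)), (150, (89, 99, 105)), (151, (47, 58, 66))]
top 370 [(141, (118, 140, 155)), (142, (125, 134, 139)), (143, (122, 135, 139)), (144, (87, 98, 103)), (145, (43, 50, 56))]
top 385 [(139, (114, 129, 137)), (140, (121, 132, 137)), (141, (89, 99, 105)), (142, (51, 59, 64)), (154, (35, 54, 77)), (155, (35, 55, 79))]
scene 225 [(163, (5, 7, 10)), (164, (39, 60, 71)), (171, (132, 155, 168)), (172, (147, 163, 164)), (173, (149, 166, 167)), (174, (131, 146, 148)), (175, (80, 89, 91)), (176, (64, 72, 72)), (177, (65, 71, 70)), (178, (66, 72, 72))]
scene 240 [(184, (145, 166, 174)), (185, (152, 168, 169)), (186, (150, 169, 170)), (187, (109, 122, 126)), (188, (67, 76, 77)), (189, (64, 71, 71)), (190, (67, 73, 71)), (191, (67, 76, 76))]
scene 260 [(201, (158, 173, 175)), (202, (154, 171, 173)), (203, (150, 167, 172)), (204, (114, 128, 131)), (205, (67, 76, 76)), (206, (63, 70, 71)), (207, (65, 71, 71)), (208, (67, 73, 72)), (209, (72, 94, 114))]
scene 280 [(217, (155, 176, 187)), (218, (153, 170, 171)), (219, (154, 170, 173)), (220, (150, 168, 171)), (221, (105, 119, 121)), (222, (66, 74, 75)), (223, (63, 72, 72)), (224, (66, 73, 72)), (225, (67, 73, 72)), (226, (69, 90, 107))]
```

```bash
cat > stand.py <<'E'
from h import *
ps=np.load("cams.npy",allow_pickle=True).item()
top=lambda u,v:(u/3.2+199.5,v/3.2+119.5); sc=lambda u,v:(u/2.7586+189.5,v/2.7586+119.5)
obs=[("top",(235,50,0),top(232,209)),("top",(-235,50,0),top(645,155)),("scene",(235,-50,0),sc(345,525)),("scene",(-235,-50,15),sc(44,297)),("scene",(235,50,15),sc(415,460))]
E=[("top",5,310,156),("top",5,340,150),("top",5,370,144.2),("top",5,385,141),("scene",-5,225,174.8),("scene",-5,240,187),("scene",-5,260,204.1),("scene",-5,280,221),
   ("top",-5,310,153),("top",-5,340,147),("top",-5,370,141),("scene",5,240,183.6),("scene",5,260,200.5),("scene",5,280,216.8)]
def T(v,X): return np.asarray(X,float)/1e3@R.from_euler('z',v[2],degrees=True).as_matrix().T+[v[0],v[1],0]
def res(v):
    r=[]
    for n,X,uv in obs: r+=list((proj(ps[n],T(v,[X]))[0]-uv)*.6)
    for n,y,u,w in E:
        a=proj(ps[n],T(v,[[x,y,175+v[3]-.21256*x] for x in(-150,120)]))
        r.append(np.interp(u,*(np.array(sorted(a.tolist())).T))-w)
    cat=T(v,[[136,0,175+v[3]+2-.21256*136]])
    r+=list(proj(ps["top"],cat)[0]-top(306,116)); r+=list(proj(ps["scene"],cat)[0]-sc(297,313))
    return np.array(r)
if __name__=="__main__":
    s=least_squares(res,[.635,-.06,97,10],x_scale=[.01,.01,1,5],loss="soft_l1");print(s.x,np.round(res(s.x),1))
    for p in("top","scene"):
        ps0=dict(ps)
E
python3 stand.py
```

```text
[ 6.34922951e-01 -5.96414741e-02  9.68809121e+01  1.01397708e+01] [ 0.1  0.8 -0.   0.4 -0.6  1.5 -0.8 -1.   0.8 -0.9 -0.2 -0.  -0.1  0.3
 -0.1  0.4  0.2  0.3 -0.2 -0.1 -0.  -0.2 -0.4  0.1 -0.7  1.4 -0.3 -0.4]
```

```bash
cat > hk.py <<'E'
import sys
from workcell import bot
from h import *
# hk.py x y z [tilt] (mm, hook point in stand frame) -> shift/turn; also prints present hook point
SP=np.array([.6349,-.0596,0]);Z=R.from_euler('z',96.88,degrees=True);OFF=float(__import__("os").environ.get("OFF",32.))/1e3
o=bot.get_obs();C=R.from_euler('xyz',o["tcp_rot"],degrees=True)
hp=Z.inv().apply(o["ee_pos"]+C.apply([0,OFF,0])-SP)*1e3
print("t",round(o["time"],2),"hook",hp.round(1),"rot",(Z.inv()*C*R.from_euler('x',90,degrees=True)).as_euler('xyz',degrees=True).round(2),"F",o["wrist_force"].round(2),"open",round(o["opening"],4))
if len(sys.argv)>1:
    x,y,z=map(float,sys.argv[1:4]);t=float(sys.argv[4]) if len(sys.argv)>4 else 12.
    D=Z*R.from_euler('y',t,degrees=True)*R.from_euler('z',-90,degrees=True)*R.from_euler('x',-90,degrees=True)
    P=SP+Z.apply(np.array([x,y,z])/1e3)-D.apply([0,OFF,0])
    print("shift",(C.inv().apply(P-o["ee_pos"])*1e3).round(1),"turn",(C.inv()*D).as_rotvec().round(4),"tcp",P.round(4))
E
python3 hk.py -98 80 236
```

```text
t 4.35 hook [ 36.9 212.2 250.9] rot [-4.000e-02 -1.200e-01 -8.877e+01] F [ 0.48 -0.26 -2.74] open 0.01
shift [ 129.4   15.9 -131. ] turn [-0.2088  0.0211  0.0043] tcp [ 0.5664 -0.1599  0.2673]
```

```bash
python3 -m inch '[[[20,3,-20],[-0.05,0.005,0],0],[[50,6,-50],[-0.1,0.01,0.002],0],[[80,10,-80],[-0.16,0.016,0.003],0],[[110,14,-110],[-0.209,0.021,0.004],0],[[125,16,-126],[-0.209,0.021,0.004],0],[[129.4,16,-131],[-0.209,0.021,0.004],0],[[129.4,16,-131],[-0.209,0.021,0.004],0],[[129.4,16,-131],[-0.209,0.021,0.004],0]]'
python3 hk.py -98 0 236
python3 - <<'E'
from workcell import bot
from h import *
ims=[]
for n,b in(("scene",(190,100,350,280)),("top",(300,100,420,200))):
    p=bot.camera(n);f=cv2.cvtColor(p["frame"],cv2.COLOR_RGB2BGR)[b[1]:b[3],b[0]:b[2]]
    ims.append(cv2.resize(f,(int(f.shape[1]*450/f.shape[0]) if n=="scene" else 400,450 if n=="scene" else 333),interpolation=cv2.INTER_CUBIC))
c=np.zeros((450,800,3),np.uint8);c[:,:400]=ims[0][:,:400];c[:333,400:]=ims[1];cv2.imwrite("pics/d.png",c)
E
```

```text
time: 5.15
ee_pos: [0.5655, -0.1595, 0.2666]
tcp_rot: [-102.0, 0.1, 6.9]
wrist_force: [-1.2, 0.2, -2.9]
opening: 0.0096
t 5.15 hook [-97.5  80.9 235.3] rot [-1.197e+01  6.000e-02 -9.000e+01] F [-1.2   0.21 -2.87] open 0.0096
shift [80.8 -0.7 -0.6] turn [-0.0005  0.0003 -0.0011] tcp [ 0.6458 -0.1503  0.2673]
```

View pics/d.png

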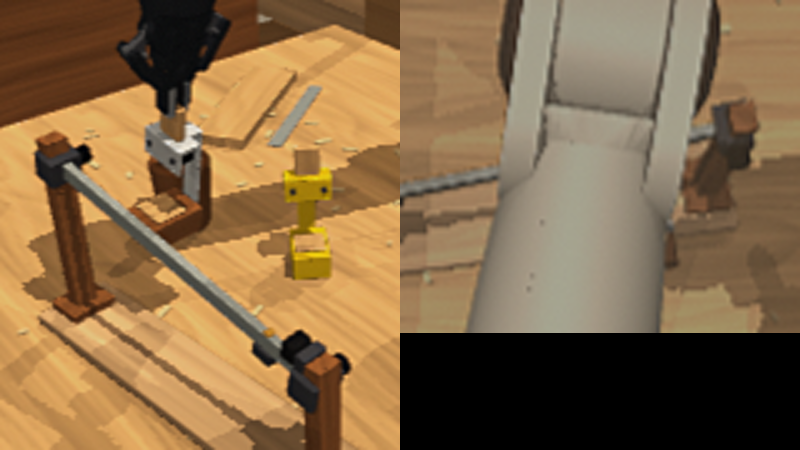

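The held hanger hangs tilted along the bar, its throat opening facing it at crop (180,190). The bar is level with the throat. The arm hides the top view. I'll slide in.

```bash
python3 -m inch '[[[15,0,0],[0,0,0],0],[[30,0,0],[0,0,0],0],[[45,0,0],[0,0,0],0]]'; python3 -m inch '[[[10,0,0],[0,0,0],0],[[20,0,0],[0,0,0],0],[[30,0,0],[0,0,0],0],[[36,0,0],[0,0,0],0],[[36,0,0],[0,0,0],0],[[36,0,0],[0,0,0],0]]'
python3 hk.py -98 0 236
python3 - <<'E'
from workcell import bot
from h import *
p=bot.camera("scene");f=cv2.cvtColor(p["frame"],cv2.COLOR_RGB2BGR)[140:240,190:320]
cv2.imwrite("pics/e.png",cv2.resize(f,(780,600),interpolation=cv2.INTER_CUBIC))
E
```

```text
time: 5.55
ee_pos: [0.6103, -0.1534, 0.2685]
tcp_rot: [-102.0, -0.1, 6.9]
wrist_force: [0.7, -0.2, -2.4]
opening: 0.0094
time: 6.15
ee_pos: [0.6457, -0.149, 0.2688]
tcp_rot: [-102.0, -0.1, 6.9]
wrist_force: [-0.5, 0.1, -2.9]
opening: 0.0095
t 6.15 hook [-9.670e+01 -1.000e-01  2.375e+02] rot [-12.02  -0.1  -89.95] F [-0.48  0.1  -2.88] open 0.0095
shift [-0.   1.7 -1. ] turn [0.0003 0.0005 0.0019] tcp [ 0.6458 -0.1503  0.2673]
```

View pics/e.png

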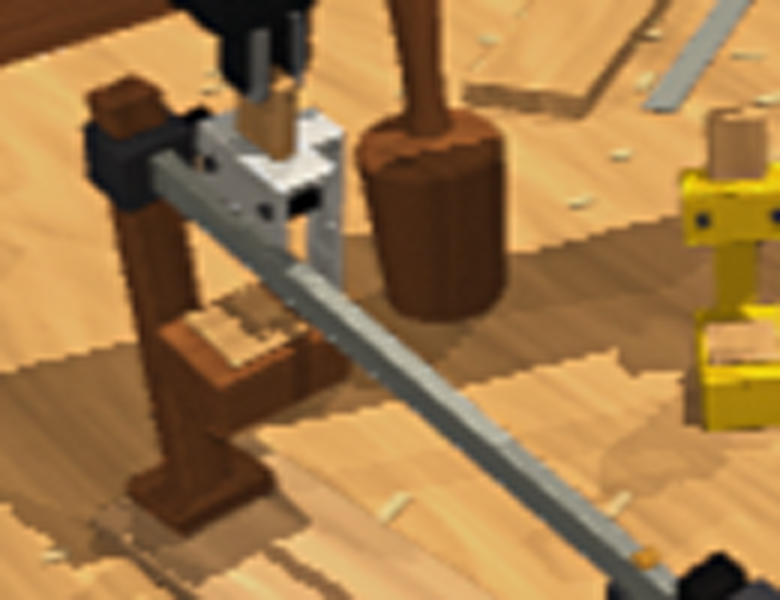

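```bash
python3 - <<'E'
from workcell import bot
from h import *
ps=np.load("cams.npy",allow_pickle=True).item()
SP=np.array([.6349,-.0596,0]);Z=R.from_euler('z',96.88,degrees=True);Y=R.from_euler('y',12,degrees=True)
W=lambda hk,l:SP+Z.apply((np.array(hk)+Y.apply(np.array(l)-[0,0,110]))/1e3)
for hk in((-96.7,0,237.5),(-96.7,0,227.5),(-96.7,10,237.5)):
    X=[W(hk,l) for l in((-20,-14.5,118),(20,-14.5,118),(-30,-14.5,102),(30,-14.5,102),(30,10.5,102),(0,0,174))]
    print(hk,((proj(ps["scene"],X)-[190,140]+.5)*6).round().tolist())
print("bar",((proj(ps["scene"],[SP+Z.apply(np.array([x,y,185-.21256*x])/1e3) for x in(-127,-68) for y in(-5,5)])-[190,140]+.5)*6).round().tolist())
E
```

```text
(-96.7, 0, 237.5) [[209.0, 164.0], [266.0, 210.0], [197.0, 181.0], [281.0, 252.0], [328.0, 230.0], [263.0, 68.0]]
(-96.7, 0, 227.5) [[213.0, 184.0], [269.0, 231.0], [201.0, 201.0], [284.0, 272.0], [331.0, 250.0], [266.0, 90.0]]
(-96.7, 10, 237.5) [[229.0, 156.0], [285.0, 202.0], [216.0, 173.0], [300.0, 243.0], [346.0, 221.0], [283.0, 60.0]]
bar [[224.0, 221.0], [243.0, 213.0], [307.0, 291.0], [326.0, 283.0]]
```

The hanger is over the bar: the axle dots at crop (205,160) and (265,212) match the predicted (209,164) and (266,210). So laterally it is within about 2 mm. I'll lower it, then feel for the bar.

```bash
python3 -m inch '[[[0,4,0],[0,0,0],0],[[0,8,0],[0,0,0],0],[[0,12,0],[0,0,0],0],[[0,16,0],[0,0,0],0],[[0,19,0],[0,0,0],0],[[0,21,0],[0,0,0],0],[[0,22,0],[0,0,0],0],[[0,22,0],[0,0,0],0]]'; python3 hk.py
for i in 1 2; do python3 -m inch '[[[0,1,0],[0,0,0],0],[[0,1.5,0],[0,0,0],0],[[0,1.5,0],[0,0,0],0]]' | grep -E "ee_pos|force"; done
```

```text
time: 7.0
ee_pos: [0.6462, -0.1536, 0.2472]
tcp_rot: [-102.0, -0.1, 6.9]
wrist_force: [-0.6, -0.9, -1.9]
opening: 0.0098
t 7.0 hook [-101.3   -0.   215.9] rot [-12.02  -0.1  -89.95] F [-0.59 -0.9  -1.93] open 0.0098
ee_pos: [0.6462, -0.1539, 0.2458]
wrist_force: [0.0, -0.3, -2.6]
ee_pos: [0.6463, -0.1542, 0.2442]
wrist_force: [1.0, -0.6, -2.5]
```

```bash
python3 -m inch '[[[0,1,0],[0,0,0],0],[[0,2,0],[0,0,0],0],[[0,2,0],[0,0,0],0]]' | grep -E "ee_pos|force";  python3 -m inch '[[[0,1,0],[0,0,0],0],[[0,1,0],[0,0,0],0]]' | grep -E "ee_pos|force"
```

```text
ee_pos: [0.6463, -0.1547, 0.242]
wrist_force: [-0.4, -0.8, -3.0]
ee_pos: [0.6463, -0.1549, 0.2408]
wrist_force: [0.1, 0.2, -2.7]
```

```bash
python3 -m inch '[[[0,1,0],[0,0,0],0],[[0,1,0],[0,0,0],0]]' | grep -E "ee_pos|force"
```

```text
ee_pos: [0.6462, -0.1551, 0.2396]
wrist_force: [0.3, -0.1, -3.0]
```

```bash
python3 -m inch '[[[0,0.7,0],[0,0,0],0],[[0,0.7,0],[0,0,0],0]]' | grep -E "ee_pos|force"
```

```text
ee_pos: [0.6462, -0.1552, 0.2388]
wrist_force: [-0.1, 0.6, -2.2]
```

```bash
python3 -m inch '[[[0,0.7,0],[0,0,0],0],[[0,0.7,0],[0,0,0],0]]' | grep -E "ee_pos|force"
```

```text
ee_pos: [0.6463, -0.1553, 0.2386]
wrist_force: [0.1, 0.1, -0.0]
```

```bash
python3 -m inch '[[[0,0.7,0],[0,0,0],0],[[0,0.7,0],[0,0,0],0]]' | grep -E "ee_pos|force"
```

```text
ee_pos: [0.6464, -0.1555, 0.2386]
wrist_force: [-1.3, 1.8, 3.7]
```

```bash
python3 -m inch '[[[0,0.7,0],[0,0,0],0],[[0,0.7,0],[0,0,0],0]]' | grep -E "ee_pos|force"
```

```text
ee_pos: [0.6465, -0.1556, 0.2386]
wrist_force: [-1.0, 2.5, 4.0]
```

```bash
python3 -m inch '[[[0,0.5,0],[0,0,0],0],[[0,0.5,0],[0,0,0],0],[[0,0.5,0],[0,0,0],0],[[0,0.5,0],[0,0,0],0]]' | grep -E "time|ee_pos|force";  python3 hk.py
```

```text
time: 9.5
ee_pos: [0.6465, -0.1556, 0.2386]
wrist_force: [-1.2, 2.2, 5.7]
t 9.5 hook [-1.034e+02 -2.000e-01  2.073e+02] rot [-12.06  -0.23 -89.94] F [-1.21  2.18  5.65] open 0.0096
```

Bearing on the bar at about 7–8.5 N, hook z 207 (bar about 10 mm above its lowest setting, as the cameras said). I'll relieve slightly and release.

```bash
python3 -m inch '[[[0,0,0],[0,0,0],0],[[0,0,0],[0,0,0],85],[[0,0,0],[0,0,0],85],[[0,0,0],[0,0,0],85],[[0,0,0],[0,0,0],85],[[0,0,0],[0,0,0],85],[[0,0,0],[0,0,0],85],[[0,0,0],[0,0,0],85],[[0,0,0],[0,0,0],85],[[0,0,0],[0,0,0],85],[[0,0,0],[0,0,0],85],[[0,0,0],[0,0,0],85],[[0,0,0],[0,0,0],85],[[0,0,0],[0,0,0],85],[[0,0,0],[0,0,0],85],[[0,0,0],[0,0,0],85],[[0,0,0],[0,0,0],85],[[0,0,0],[0,0,0],85],[[0,0,0],[0,0,0],85],[[0,0,0],[0,0,0],85]]'
python3 - <<'E'
from workcell import bot
from h import *
p=bot.camera("scene");f=cv2.cvtColor(p["frame"],cv2.COLOR_RGB2BGR)[140:260,190:346]
cv2.imwrite("pics/f.png",cv2.resize(f,(780,600),interpolation=cv2.INTER_CUBIC))
E
```

```text
time: 11.5
ee_pos: [0.6465, -0.1557, 0.2386]
tcp_rot: [-102.1, -0.2, 6.9]
wrist_force: [-0.5, -0.7, -0.4]
opening: 0.0849
```

View pics/f.png

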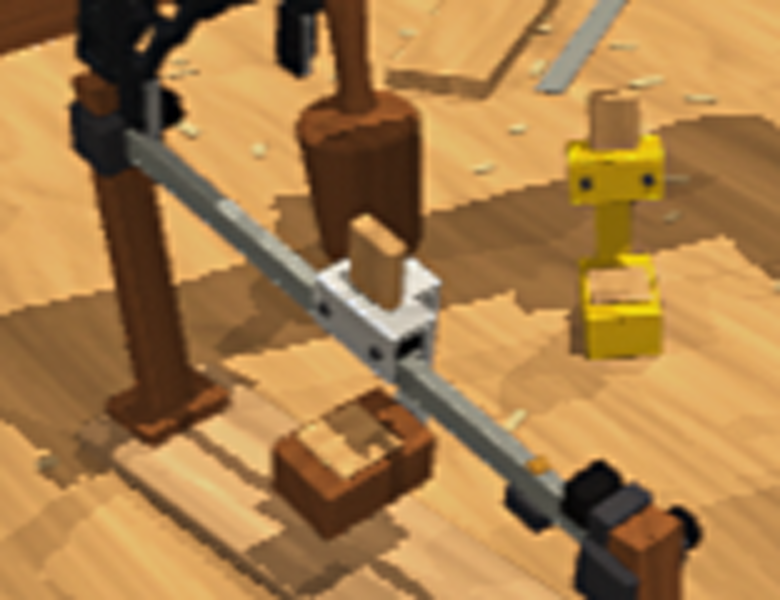

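The hanger hangs on the bar at crop (375,330) and is still rolling towards the brass catch at (540,465). The gripper is clear of it. I'll lift away and narrow the fingers for pushing.

```bash
python3 -m inch '[[[0,-20,0],[0,0,0],85],[[0,-50,0],[0,0,0],85],[[0,-80,0],[0,0,0],85],[[0,-90,0],[0,0,0],6],[[0,-90,0],[0,0,0],6],[[0,-90,0],[0,0,0],6],[[0,-90,0],[0,0,0],6],[[0,-90,0],[0,0,0],6]]'
OFF=5 python3 hk.py 20 0 241
python3 - <<'E'
from workcell import bot
from h import *
p=bot.camera("scene");f=cv2.cvtColor(p["frame"],cv2.COLOR_RGB2BGR)[140:260,190:346]
cv2.imwrite("pics/g.png",cv2.resize(f,(780,600),interpolation=cv2.INTER_CUBIC))
SP=np.array([.6349,-.0596,0]);Z=R.from_euler('z',96.88,degrees=True);Y=R.from_euler('y',12,degrees=True)
W=lambda hk,l:SP+Z.apply((np.array(hk)+Y.apply(np.array(l)-[0,0,110]))/1e3)
for x in(60,107.6):
    print(x,((proj(p,[W((x,0,185.3-.21256*x),l) for l in((-20,-14.5,118),(20,-14.5,118),(0,0,174))])-[190,140]+.5)*5).round().tolist())
E
```

```text
time: 12.35
ee_pos: [0.6436, -0.1372, 0.3255]
tcp_rot: [-102.0, -0.1, 6.9]
wrist_force: [-0.1, -0.0, 0.4]
opening: 0.0117
t 12.35 hook [-79.1   0.6 320.6] rot [-12.03  -0.14 -89.95] F [-0.08 -0.02  0.41] open 0.0117
shift [  0.5  57.2 113.5] turn [0.0006 0.0004 0.0025] tcp [ 0.6324 -0.0387  0.2459]
60 [[380.0, 356.0], [434.0, 402.0], [437.0, 281.0]]
107.6 [[446.0, 412.0], [503.0, 460.0], [507.0, 337.0]]
```

View pics/g.png

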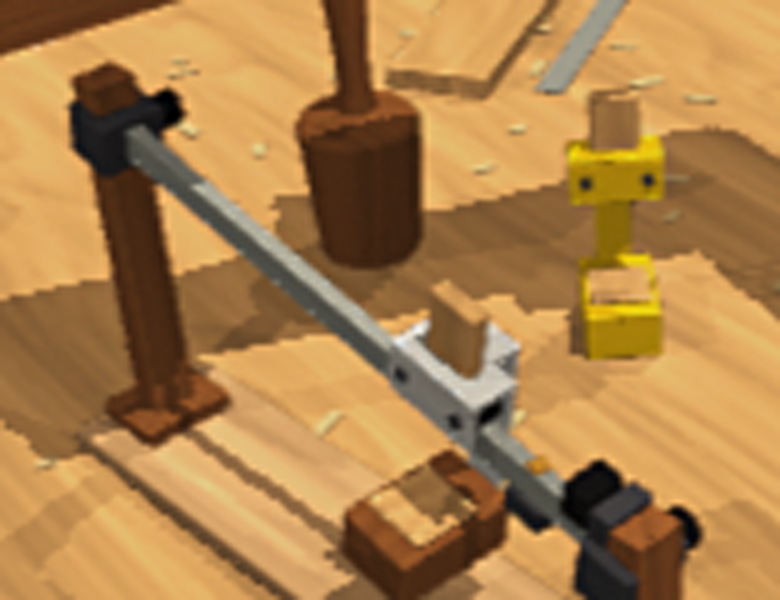

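The hanger hangs level with the bar at crop (450,390), about x = 75, still rolling the last 30 mm. I'll bring the fingers behind it.

```bash
python3 -m inch '[[[0,0,30],[0,0,0],6],[[0,10,70],[0,0,0],6],[[0,30,105],[0,0,0],6],[[0,50,113],[0,0,0],6],[[0,57,113],[0,0,0],6],[[0,57,113],[0,0,0],6],[[0,57,113],[0,0,0],6]]'
OFF=5 python3 hk.py 22 0 180.6
```

```text
time: 13.1
ee_pos: [0.6321, -0.0401, 0.2475]
tcp_rot: [-102.0, -0.2, 6.9]
wrist_force: [0.8, -0.0, -0.5]
opening: 0.0062
t 13.1 hook [ 18.7   0.4 242.6] rot [-12.05  -0.21 -90.01] F [ 0.77 -0.02 -0.48] open 0.0062
shift [ 0.2 59.9 16.2] turn [ 0.0009 -0.001   0.0036] tcp [ 0.6321 -0.0367  0.1855]
```

```bash
python3 -m inch '[[[0,20,5],[0,0,0],6],[[0,40,12],[0,0,0],6],[[0,52,16],[0,0,0],6],[[0,58,16],[0,0,0],6],[[0,60,16],[0,0,0],6],[[0,60,16],[0,0,0],6],[[0,60,16],[0,0,0],6]]'
OFF=5 python3 hk.py 58 0 173
python3 - <<'E'
from workcell import bot
from h import *
p=bot.camera("scene");f=cv2.cvtColor(p["frame"],cv2.COLOR_RGB2BGR)[140:260,190:346]
cv2.imwrite("pics/i.png",cv2.resize(f,(780,600),interpolation=cv2.INTER_CUBIC))
E
```

```text
time: 13.8
ee_pos: [0.6324, -0.0372, 0.1866]
tcp_rot: [-102.1, -0.3, 6.8]
wrist_force: [-0.5, 0.1, -0.2]
opening: 0.0061
t 13.8 hook [ 21.5  -0.2 181.7] rot [-12.06  -0.3  -90.03] F [-0.52  0.08 -0.21] open 0.0061
shift [-0.3  0.9 37.5] turn [ 0.001  -0.0016  0.005 ] tcp [ 0.6278 -0.001   0.1779]
```

View pics/i.png

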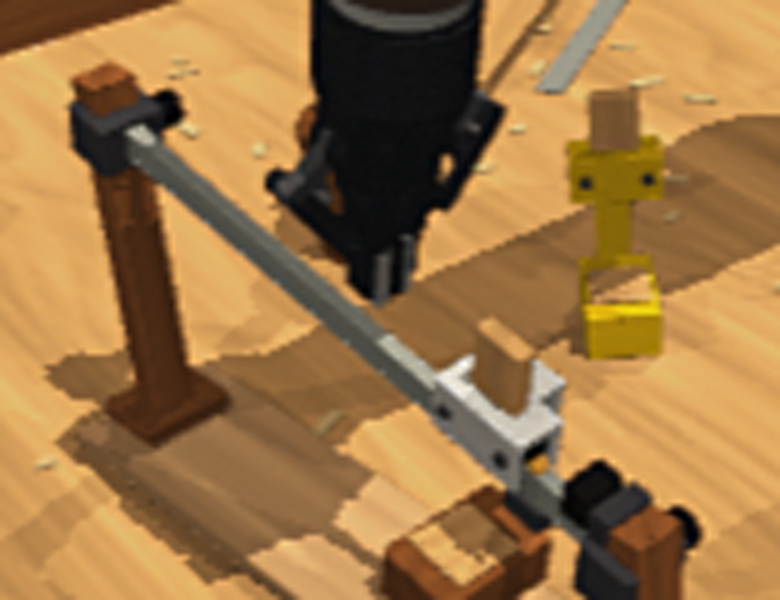

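The hanger stands at the catch: dots at crop (444,411) and (500,458) against a predicted (446,412) and (503,460). The finger tips at (385,295) look high, so I'll check the projection.

```bash
python3 - <<'E'
from h import *
from workcell import bot
ps=np.load("cams.npy",allow_pickle=True).item()
SP=np.array([.6349,-.0596,0]);Z=R.from_euler('z',96.88,degrees=True)
o=bot.get_obs();C=R.from_euler('xyz',o["tcp_rot"],degrees=True)
X=[o["ee_pos"]+C.apply(np.array(d)/1e3) for d in([0,0,0],[-15,0,11],[15,0,11],[0,-54,0],[0,-73,0])]+[SP+Z.apply([x/1e3,0,(185.3-.21256*x)/1e3]) for x in(-10,21,50)]
print(((proj(ps["scene"],X)-[190,140]+.5)*5).round().tolist())
E
```

```text
[[377.0, 325.0], [414.0, 325.0], [368.0, 350.0], [382.0, 243.0], [384.0, 213.0], [336.0, 299.0], [376.0, 333.0], [415.0, 366.0]]
```

The visible tips seem to sit above the reported TCP. I'll feel for the bar gently to get the real tip height.

```bash
python3 -m inch '[[[0,1,0],[0,0,0],6],[[0,2,0],[0,0,0],6],[[0,2,0],[0,0,0],6]]'|grep -E "ee_pos|force"; for i in 1 2; do python3 -m inch '[[[0,1,0],[0,0,0],6],[[0,1,0],[0,0,0],6]]'|grep -E "ee_pos|force"; done
```

```text
ee_pos: [0.6324, -0.0375, 0.1845]
wrist_force: [-0.6, -0.2, 0.1]
ee_pos: [0.6324, -0.0377, 0.1834]
wrist_force: [-0.2, -0.3, 0.1]
ee_pos: [0.6324, -0.0379, 0.1822]
wrist_force: [-0.2, 0.4, 0.0]
```

```bash
python3 -m inch '[[[0,1,0],[0,0,0],6],[[0,1,0],[0,0,0],6]]'|grep -E "ee_pos|force"
```

```text
ee_pos: [0.6323, -0.0382, 0.181]
wrist_force: [-0.5, -0.4, -0.6]
```

```bash
python3 -m inch '[[[0,1,0],[0,0,0],6],[[0,1,0],[0,0,0],6]]'|grep -E "ee_pos|force"
```

```text
ee_pos: [0.6323, -0.0384, 0.1798]
wrist_force: [1.1, -0.8, -0.2]
```

```bash
python3 -m inch '[[[0,0.8,0],[0,0,0],6],[[0,1.5,0],[0,0,0],6],[[0,1.5,0],[0,0,0],6]]'|grep -E "ee_pos|force"
```

```text
ee_pos: [0.6323, -0.0387, 0.1782]
wrist_force: [0.2, 0.5, 0.7]
```

```bash
python3 -m inch '[[[0,0.8,0],[0,0,0],6],[[0,1.5,0],[0,0,0],6],[[0,1.5,0],[0,0,0],6]]'|grep -E "ee_pos|force"
```

```text
ee_pos: [0.6323, -0.039, 0.1766]
wrist_force: [-0.1, -0.8, 0.3]
```

```bash
python3 -m inch '[[[0,0.8,0],[0,0,0],6],[[0,1.5,0],[0,0,0],6],[[0,1.5,0],[0,0,0],6]]'|grep -E "ee_pos|force"
```

```text
ee_pos: [0.6323, -0.0394, 0.175]
wrist_force: [-0.0, -0.5, 0.2]
```

```bash
python3 -m inch '[[[0,0.8,0],[0,0,0],6],[[0,1.5,0],[0,0,0],6],[[0,1.5,0],[0,0,0],6]]'|grep -E "ee_pos|force"
```

```text
ee_pos: [0.6323, -0.0397, 0.1734]
wrist_force: [-0.7, -0.3, 0.5]
```

```bash
python3 -m inch '[[[0,0.8,0],[0,0,0],6],[[0,1.5,0],[0,0,0],6],[[0,1.5,0],[0,0,0],6]]'|grep -E "time|ee_pos|force"
python3 - <<'E'
from workcell import bot
from h import *
p=bot.camera("scene");f=cv2.cvtColor(p["frame"],cv2.COLOR_RGB2BGR)[170:250,230:334]
cv2.imwrite("pics/j.png",cv2.resize(f,(780,600),interpolation=cv2.INTER_CUBIC))
E
```

```text
time: 16.45
ee_pos: [0.6323, -0.0401, 0.1718]
wrist_force: [-0.7, -0.3, -0.5]
```

View pics/j.png

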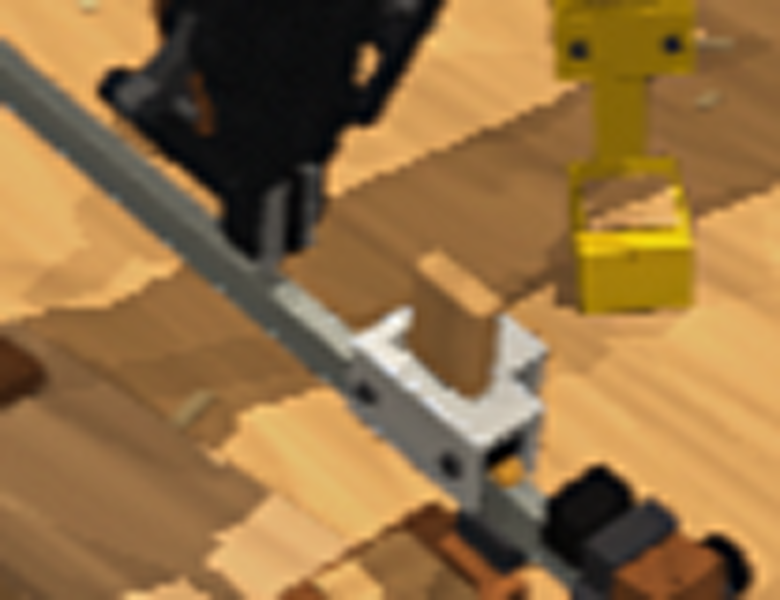

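The finger tips at crop (268,250) are centred over the bar (centre line at (264,274)) and some 8 mm above it. The hanger is at the catch. I'll lower a little more, then approach along the bar.

```bash
python3 -m inch '[[[0,0.8,0],[0,0,0],6],[[0,1.5,0],[0,0,0],6],[[0,1.5,0],[0,0,0],6]]'|grep -E "time|ee_pos|force"
```

```text
time: 16.8
ee_pos: [0.6323, -0.0404, 0.1703]
wrist_force: [0.1, -0.4, 1.5]
```

```bash
python3 -m inch '[[[0,0.8,0],[0,0,0],6],[[0,1.5,0],[0,0,0],6],[[0,1.5,0],[0,0,0],6]]'|grep -E "time|ee_pos|force"; OFF=-10 python3 hk.py 58 0 173
```

```text
time: 17.1
ee_pos: [0.6323, -0.0407, 0.1686]
wrist_force: [-0.6, 0.4, -0.6]
t 17.1 hook [ 21.2   0.3 178.4] rot [-12.05  -0.17 -90.03] F [-0.63  0.36 -0.61] open 0.0062
shift [ 0.3 -2.4 37.2] turn [ 0.0008 -0.001   0.0027] tcp [ 0.6282 -0.0041  0.1632]
```

```bash
python3 -m inch '[[[0,0,8],[0,0,0],6],[[0,0,17],[0,0,0],6],[[0,0,26],[0,0,0],6],[[0,0,32],[0,0,0],6],[[0,0,36],[0,0,0],6],[[0,0,36],[0,0,0],6]]'|grep -E "time|ee_pos|force"; OFF=-10 python3 hk.py
```

```text
time: 17.7
ee_pos: [0.628, -0.005, 0.1609]
wrist_force: [-0.7, 0.6, 0.2]
t 17.7 hook [ 57.1   0.3 170.7] rot [-12.05  -0.15 -89.98] F [-0.66  0.56  0.24] open 0.0064
```

```bash
python3 -m inch '[[[0,0,1.5],[0,0,0],6],[[0,0,3],[0,0,0],6],[[0,0,3],[0,0,0],6]]'|grep -E "time|ee_pos|force"; python3 -m inch '[[[0,0,1.5],[0,0,0],6],[[0,0,2],[0,0,0],6],[[0,0,2],[0,0,0],6]]'|grep -E "time|ee_pos|force"
```

```text
time: 18.0
ee_pos: [0.6277, -0.0022, 0.1603]
wrist_force: [-0.8, 0.5, 0.1]
time: 18.3
ee_pos: [0.6275, -0.0002, 0.1599]
wrist_force: [0.9, 0.6, -0.2]
```

```bash
python3 -m inch '[[[0,0,1],[0,0,0],6],[[0,0,2],[0,0,0],6],[[0,0,2],[0,0,0],6]]'|grep -E "time|ee_pos|force"
```

```text
time: 18.6
ee_pos: [0.6272, 0.0018, 0.1594]
wrist_force: [-0.2, 0.2, 0.8]
```

```bash
python3 -m inch '[[[0,0,1],[0,0,0],6],[[0,0,2],[0,0,0],6],[[0,0,2],[0,0,0],6]]'|grep -E "time|ee_pos|force"
```

```text
time: 18.9
ee_pos: [0.6269, 0.0039, 0.1589]
wrist_force: [0.5, 0.3, 0.2]
```

```bash
python3 -m inch '[[[0,0,1],[0,0,0],6],[[0,0,2],[0,0,0],6],[[0,0,2],[0,0,0],6]]'|grep -E "time|ee_pos|force"
```

```text
time: 19.2
ee_pos: [0.6267, 0.0061, 0.1585]
wrist_force: [0.1, -0.2, 0.5]
```

```bash
python3 -m inch '[[[0,0,1],[0,0,0],6],[[0,0,2],[0,0,0],6],[[0,0,2],[0,0,0],6]]'|grep -E "time|ee_pos|force"
```

```text
time: 19.5
ee_pos: [0.6264, 0.0082, 0.158]
wrist_force: [0.3, -0.2, -0.4]
```

```bash
python3 -m inch '[[[0,0,1],[0,0,0],6],[[0,0,2],[0,0,0],6],[[0,0,2],[0,0,0],6]]'|grep -E "time|ee_pos|force"
```

```text
time: 19.8
ee_pos: [0.6262, 0.0103, 0.1576]
wrist_force: [0.8, -0.7, 0.2]
```

```bash
python3 -m inch '[[[0,0,1],[0,0,0],6],[[0,0,2],[0,0,0],6],[[0,0,2],[0,0,0],6]]'|grep -E "time|ee_pos|force"
```

```text
time: 20.1
ee_pos: [0.6259, 0.0123, 0.1571]
wrist_force: [-0.9, 1.1, 0.4]
```

```bash
python3 -m inch '[[[0,0,1],[0,0,0],6],[[0,0,2],[0,0,0],6],[[0,0,2],[0,0,0],6]]'|grep -E "time|ee_pos|force"
```

```text
time: 20.4
ee_pos: [0.6256, 0.0144, 0.1566]
wrist_force: [-1.0, -0.6, -0.6]
```

```bash
python3 -m inch '[[[0,0,1],[0,0,0],6],[[0,0,2],[0,0,0],6],[[0,0,2],[0,0,0],6]]'|grep -E "time|ee_pos|force"; OFF=-10 python3 hk.py
```

```text
time: 20.7
ee_pos: [0.6254, 0.0165, 0.1562]
wrist_force: [-0.2, -0.1, -0.4]
t 20.7 hook [ 78.8   0.4 165.9] rot [-12.02  -0.13 -89.93] F [-0.25 -0.11 -0.43] open 0.0058
```

```bash
python3 - <<'E'
from workcell import bot
from h import *
p=bot.camera("scene");f=cv2.cvtColor(p["frame"],cv2.COLOR_RGB2BGR)[170:250,230:334]
cv2.imwrite("pics/k.png",cv2.resize(f,(780,600),interpolation=cv2.INTER_CUBIC))
E
```

```text
(no output)
```

View pics/k.png

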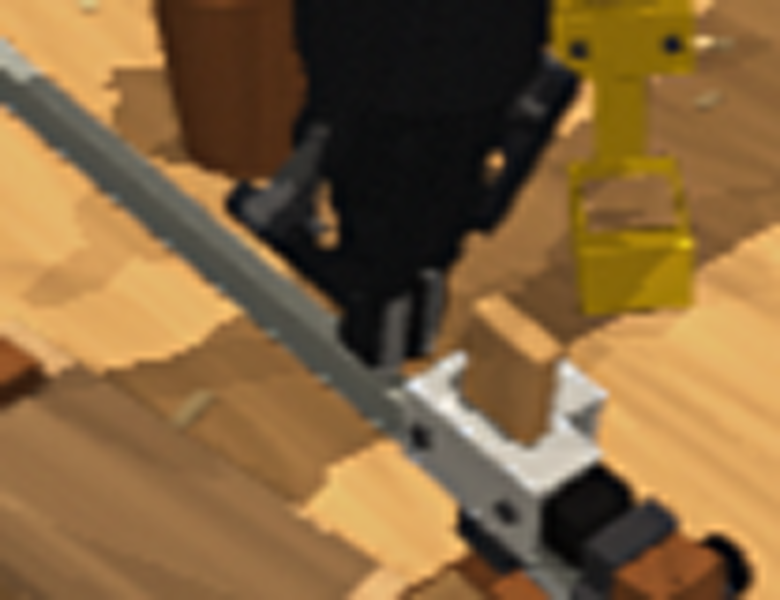

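The picture shows the hanger already past the catch: dots moved to crop (420,437) and (508,512), its end at the stop. A gap separates the fingers from it. I'll back off and verify.

```bash
python3 -m inch '[[[0,0,-15],[0,0,0],6],[[0,0,-30],[0,0,0],6],[[0,-20,-45],[0,0,0],6],[[0,-60,-60],[0,0,0],6],[[0,-100,-60],[0,0,0],6],[[0,-130,-60],[0,0,0],6],[[0,-130,-60],[0,0,0],6],[[0,-130,-60],[0,0,0],6],[[0,-130,-60],[0,0,0],6]]'
python3 - <<'E'
from workcell import bot
from h import *
SP=np.array([.6349,-.0596,0]);Z=R.from_euler('z',96.88,degrees=True);Y=R.from_euler('y',12,degrees=True)
W=lambda hk,l:SP+Z.apply((np.array(hk)+Y.apply(np.array(l)-[0,0,110]))/1e3)
b={"scene":(240,170,344,250),"top":(262,140,340,200)};ims=[]
for n in("scene","top"):
    p=bot.camera(n);x0,y0,x1,y1=b[n];f=cv2.cvtColor(p["frame"],cv2.COLOR_RGB2BGR)[y0:y1,x0:x1]
    f=cv2.resize(f,None,fx=5 if n=="scene" else 5*.75,fy=5 if n=="scene" else 3.75,interpolation=cv2.INTER_CUBIC);ims.append(f)
    k=5 if n=="scene" else 3.75
    for x in(107.6,127.2,132,136.9): print(n,x,((proj(p,[W((x,0,185.3-.21256*x),l) for l in((-20,-14.5,118),(20,-14.5,118),(0,0,174))])-[x0,y0]+.5)*k).round().tolist())
    print([(d["box"],d["confidence"]) for d in bot.search_frame(p,"hanger")])
c=np.zeros((400,520+ims[1].shape[1],3),np.uint8);c[:,:520]=ims[0];c[:ims[1].shape[0],520:]=ims[1]
cv2.imwrite("pics/l.png",c[:, :800]);print(c.shape)
E
```

```text
time: 21.65
ee_pos: [0.6288, -0.0158, 0.2946]
tcp_rot: [-102.0, -0.0, 6.9]
wrist_force: [0.4, 0.1, 0.3]
opening: 0.0063
scene 107.6 [[196.0, 262.0], [253.0, 310.0], [257.0, 187.0]]
scene 127.2 [[224.0, 286.0], [282.0, 335.0], [287.0, 211.0]]
scene 132 [[231.0, 292.0], [290.0, 341.0], [295.0, 217.0]]
scene 136.9 [[238.0, 298.0], [297.0, 348.0], [302.0, 224.0]]
[([275.0, 212.1, 311.6, 277.7], 0.86), ([303.1, 159.1, 322.4, 209.5], 0.75)]
top 107.6 [[173.0, 38.0], [129.0, 47.0], [136.0, 42.0]]
top 127.2 [[151.0, 42.0], [107.0, 51.0], [113.0, 47.0]]
top 132 [[146.0, 43.0], [101.0, 52.0], [107.0, 48.0]]
top 136.9 [[140.0, 44.0], [96.0, 53.0], [101.0, 49.0]]
[([355.0, 226.2, 384.9, 243.5], 0.85)]
(400, 812, 3)
```

View pics/l.png

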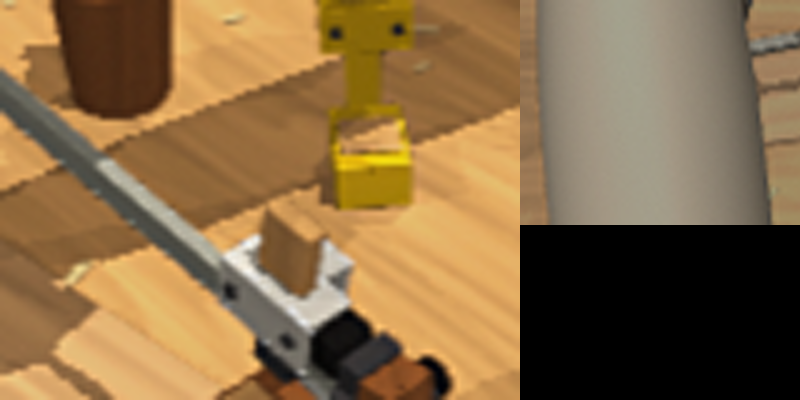

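Dots at crop (230,290) and (288,341) match home (predicted (231,292) and (290,341)). They sit where the previous picture had them, so the hanger is at rest. The arm is clear.

```bash
python3 -c "
from workcell import bot
print(bot.job_done(), bot.get_obs()['time'])"
```

```text
the job is handed in; nothing more can be done
the job is handed in; nothing more can be done
```

The hanger hangs home against the end stop, past the catch and released, and the job is handed in; no verdict was reported. I picked up the white hanger, not the yellow look-alike, and hooked it over the bar. I lowered it until the rollers bore with about 7–8.5 N, at stand x of about -103 mm with the bar about 10 mm above its lowest setting. After release it rolled to the catch by itself. With the fingers narrowed, I moved along the bar behind it, and it went over the catch to the stop.

**Final checks:** The last scene picture puts the hook_point at about x = 131 mm, against a home of 132 mm. It is in line with the bar and has not moved between two pictures, and the gripper is clear. The arm never went near the gouge, mallet or offcut, but I did not re-measure them at the end. The arm hid the hanger in the last top view, so the final position rests on the scene camera alone.

**What disagreed:**
- **Finger tips:** they look about 15–19 mm short of the reported TCP. I lowered them by feel and by picture and did not touch the bar.
- **Push over the catch:** no clear push force showed in the readings at the end of each step. I only saw that it had passed the catch in the picture afterwards.

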